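Close a bench board holder on a circuit board with its press-to-release carriage

ROBOT

A 6-joint arm with a two-finger parallel gripper is mounted at the origin on a cart in front of the work surface, level with it; the furniture and walls round the work are solid. World frame = base frame: x ahead of the robot, y to its left, z up, the work surface at z = 0. Lengths are in mm, angles in rad, forces in N, time in s.
With the tool pointing down it reaches from about 275 to 1000 mm from the base axis. Payload 8.4 kg.
Tool frame: the origin (TCP) lies midway between the tips of the shut fingers; the grasp point (between the pads) lies 19 mm behind it; z points along the fingers, y is the line along which they close (so a half turn about z gives the same grasp; the last joint's range is limited). The gripper opens to 85 mm and grips with 20 to 120 N. Pads are 22 mm wide; open, the fingers measure 114 mm over their backs; the gripper's body (76 mm by 85 mm) begins 54 mm behind the grasp point. The pads swing forward as they close: fully open they stand 13 mm farther back than shut.
Start: joints at [-1.228, 0.353, 1.633, -0, 1.155, -0.002], TCP at [211.254, -588.217, 231.281] pointing down, gripper open.
Joint ranges: [-2.63, 2.63], [-0.92, 2.1], [0.06, 2.66], [-1.3, 4.44], [0, 2.69], [-3.02, 3.02]. Speed limits (rad/s): [2.22, 2.22, 2.79, 3.14, 3.14, 3.14].

INTERFACE

Orientations are given as [roll, pitch, yaw] about the fixed x, y, z axes, in that order (R = Rz(yaw) Ry(pitch) Rx(roll)).
In Python, from rig import monitor, imaging, r gives the robot as it stands.
- The arm moves only by the tool drive_tool, never from a script. Its argument "plan" is a list of rows, each an object of numbers: "x", "y", "z": the shift along the tool's x, y, z in units of 50 mm (1.0 is 50 mm); "ax", "ay", "az": the turn, a rotation vector about the tool's x, y, z in units of 6 degrees (1.0 is 6 degrees); "hand": the finger opening in mm, from 0 to 85.4. In form: [{"x": .., "y": .., "z": .., "ax": .., "ay": .., "az": .., "hand": ..}, ...]. A call has 1 to 8 rows; each row is the pose to reach, as a shift and turn from the pose commanded when the call began, along the tool's axes at that moment; what a row does not reach only later rows make up. A row lasts 1/10 s, in which the tool goes at most 50 mm and 8.59 degrees, less where a joint would pass 70% of its speed; a pose out of reach is approached as far as the arm can. A call with a gripper value outside its range is refused whole. The fingers move at their own pace and stop on an object; "grip_force" is the grip in N (left out, the last holds). Time passes only in rows, so rows that repeat a pose let the fingers close. It gives the time, the measured TCP pose, the force, the opening and the grip force at its end, in the units of the state.
- monitor.sense(): the state, without advancing time (a new reading comes with each control period).
- imaging.grab_frame(name): name is "side" or "top"; returns the picture (480x640x3 uint8, red, green, blue); there is no depth.
- imaging.camera_info(name): a dict with "mtx" (3x3 intrinsics, pixels), "R" (3x3) and "t" (3): a world point X has camera coordinates R X + t. Camera axes: x right, y down, z forward; pixel columns grow to the right and rows downward; lengths in mm; the calibration is good to about 2 mm. A picture is of the moment at which its call begins. camera_info takes no time and is no camera call.
- r.sign_off(): hands the job in; it is judged then, once.
The state is a dict: "clock": time; "qpos": joint angles; "qvel": joint speeds; "joint_efforts": joint torques, N m; "eef_pos": TCP position; "tcp_rot": TCP orientation; "contact_force": force on the tool from outside, world axes, zero at the start; "wrist_torque": the same for the moment, N m; "opening": opening from 0.0 (shut) to 1.0 (fully open); "grasp_force": force on a finger pad.
Only numpy, scipy, OpenCV 4.12 (cv2) and the standard library are available. Lean on these libraries where they do the work, as an engineer would, in place of code of your own. Each camera call takes 0.05 s, during which the arm holds its last target. There are 200 camera calls.

TASK

A circuit board lies in the board holder with one end in the fixed jaw; close the holder on it. Press down the ribbed release pad in the middle of the sliding carriage with your fingertips to free its brake, keep it pressed while you push the carriage along the rail right up against the stop block, so that its grooved jaw takes the free end of the board, then come away so that the pad springs up and the brake holds. Do it with the fingertips alone: grip and lift nothing, do not touch the board, and leave the flux pen, the solder reel and the tip cleaner tin where they are.

Things in the scene. Friction and masses are not known exactly. Their poses are not given: they have to be found in the camera images.
- holder: Board holder, fast on the bench: an aluminium rail 232 mm long, 36 wide, top 28 mm above the bench, on two 80 x 22 mm grey feet. Origin: on the bench under the rail's middle; y along the rail, z up. Fixed black jaw at the -y end (groove floor at y = -86, 60 wide in x, top at z = 67 mm). The carriage closes towards -y.
- stop_face (a point): Middle of the stop block's face that the carriage runs up against (holder frame x = 0, y = -22, z = 28 mm). The block is plain steel, 58 x 11 x 24 mm, clamped across the rail under the board's free end; its knurled screw sticks out to 42 mm from the rail's middle on the -x side.
- carriage (a joint): Place of the aluminium carriage (60 mm wide, 59 long) along the rail in m: 0 = fully open, at the +y end; grows towards the fixed jaw; 0.070 = hard against the stop block. Brake free: slides with 1 to 2 N and light damping, and stays put when let go. Brake on: holds against about 25 N, and must not be forced.
- release (a joint): Stroke of the release pad in m: 0 = up, brake on (reads within 0.5 mm of 0); 0.004 = fully down on its stop. It starts down at about 7 N and needs 9 N at the bottom; the brake lets go gradually and is quite free from 0.002 on. When let go the pad springs up by itself and the brake holds.
- pad_top (a point): Middle of the release pad's top; moves with the pad. Grey pad with six black rubber cross ribs, 34 mm across the rail, 36 along it, in the middle of the carriage. Up, its top is 52.5 mm above the bench and 6.5 mm proud of the carriage; fully down, 2.5 mm proud. Its middle is at holder x = 0, y = 84.5 mm minus the carriage value.
- jaw_back (a point): Middle of the top edge of the back of the carriage's black jaw bar: an upright wall 60 mm wide, 12.5 mm thick, top at z = 67 mm, 14 mm above the pad, 23 mm ahead (-y) of the pad's middle. Fingertips on the pad may bear against it to push the carriage along. The groove for the board is in its far side.
- board: Green circuit board, 50 mm across the rail, 68 along it, 2 thick, parts up to 13 high, loose in the holder. Origin: middle of its underside, at about x = 0, y = -51, z = 54 mm in the holder frame; z up. One end is in the fixed jaw's groove, its middle on a rest bar; the other end enters the carriage jaw's groove (5 mm deep, 4 high) at the stop.
- flux_pen: White and green flux pen lying down, 122 mm long, 13 mm thick, near the bench's front left corner. Origin: middle of its underside.
- solder_reel: Solder reel standing on its flange, 52 mm across, 46 mm high, between the flux pen and the holder. Origin: middle of its underside.
- tip_cleaner: Round black tin with brass wool for wiping soldering tips, 60 mm across, 26 mm high, to the right of the holder. Origin: middle of its underside.

How it is judged (in metres and radians):
On the way, in this order (a step that is already met when the one before it is completed fails the run):
1. the release pad is pressed, the carriage still short of the stop (value of joint release above 0.0015 m and value of joint carriage below 0.06 m), for 0.1 s.
2. the carriage has been pushed up to the stop block, the pad still pressed (value of joint carriage above 0.068 m and value of joint release above 0.001 m), for 0.1 s.
At the end, for the whole second after the job is handed in: The carriage is within 2 mm of the stop, the pad is up (stroke under 0.8 mm, brake on), and the board lies level and at rest with its two ends in the two grooves (in the holder frame within 2.5 mm of its place along the rail, 6 mm across, 3 mm in height) (value of joint carriage above 0.068 m and y of board in the frame of holder between -0.0535 and -0.0485 m and x of board in the frame of holder between -0.006 and 0.006 m and z of board in the frame of holder between 0.052 and 0.057 m and angle between board's own z axis and vertical below 0.05 rad and value of joint release below 0.0008 m and linear speed of board below 0.01 m/s); the robot touches nothing.
It fails at once if the carriage is dragged along with its brake on (pad not pressed) (value of joint release below 0.0005 m and (velocity of joint carriage above 0.015 m/s or velocity of joint carriage below -0.015 m/s)).
It fails at once if the robot touches the board (contact force between any of the fingers, the arm and board above 0.3 N).
It fails at once if the board is lifted or thrown off its rests (z of board in the frame of holder above 0.066 m or z of board in the frame of holder below 0.048 m or angle between board's own z axis and vertical above 0.2 rad).
It fails at once if the flux pen, the solder reel or the tip cleaner tin is moved by more than 15 mm (distance of any of flux_pen, solder_reel, tip_cleaner from where it was at the start of the episode above 0.015 m).
It also fails if it takes over 32 s, if anything falls off the work surface, if the arm or the gripper's body presses on something with over 40 N, if the wrist force passes 120 N, or if a joint passes its speed limit or range.

## Working session

There is one attempt and no reset: what is moved stays moved. The work goes in short steps, Python scripts to look and compute and a tool call to move; the robot and the scene stay as the last step left them, time stands still between calls to the robot, and variables do not carry over. Pictures are saved under pics/ and viewed, at most 10 in all, crops included, and the job is handed in when it is done.

Besides the shell and the picture viewer there is one more tool, called after "Request:" as a command line: name --argument value ..., lists and objects as JSON in quotes. drive_tool: Moves the arm, as the interface text tells. Its arguments: {"type":"object","properties":{"plan":{"type":"array","items":{"type":"object","properties":{"x":{"type":"number"},"y":{"type":"number"},"z":{"type":"number"},"ax":{"type":"number"},"ay":{"type":"number"},"az":{"type":"number"},"hand":{"type":"number"}}}},"grip_force":{"type":"number"}},"required":["plan"]}

```bash
mkdir -p pics; python3 - <<'E'
from rig import monitor, imaging, r
import cv2
for n in("top","side"):
    im=imaging.grab_frame(n); cv2.imwrite(f"pics/{n}0.png",im[:,:,::-1])
    c=imaging.camera_info(n); print(n,c["mtx"].tolist(),c["R"].round(3).tolist(),c["t"].round(1).tolist())
s=monitor.sense(); print(s)
E
```

```text
top [[568.287414455138, 0.0, 319.9911338833111], [0.0, 568.287414455138, 231.41650815987427], [0.0, 0.0, 1.0]] [[0.028, -0.999, 0.017], [-0.989, -0.03, -0.142], [0.142, -0.013, -0.99]] [213.0, 477.6, 892.0]
side [[472.2728793602171, 0.0, 326.72588002611724], [0.0, 472.2728793602171, 245.5146909876018], [0.0, 0.0, 1.0]] [[-0.87, -0.493, -0.015], [-0.235, 0.44, -0.867], [0.434, -0.75, -0.499]] [521.8, 71.6, 852.2]
{'clock': 0.1, 'qpos': array([-1.22844865e+00,  3.53606032e-01,  1.63406785e+00,  3.29912111e-05,
        1.15522910e+00, -2.37227924e-03]), 'qvel': array([ 5.26222243e-04, -2.86152994e-03, -1.67393012e-03, -8.57793172e-04,
       -2.04104879e-05, -7.24342189e-04]), 'joint_efforts': array([-2.11855964e-03, -6.06361985e+01, -3.42820966e+01, -2.77294134e-05,
        3.94976931e-03, -1.47235875e-05]), 'eef_pos': array([ 211.08521305, -587.8038034 ,  230.61635674]), 'tcp_rot': array([-3.14028240e+00, -3.32741387e-05,  3.44706593e-01]), 'contact_force': array([0.23664122, 0.36520951, 0.343453  ]), 'wrist_torque': array([0.02107535, 0.02934082, 0.0220269 ]), 'grasp_force': 0.0, 'opening': 1.0006913974057057}
```

View pics/top0.png

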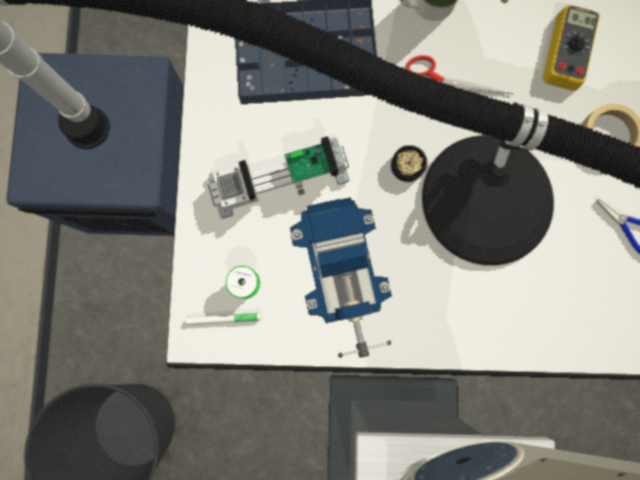

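View pics/side0.png

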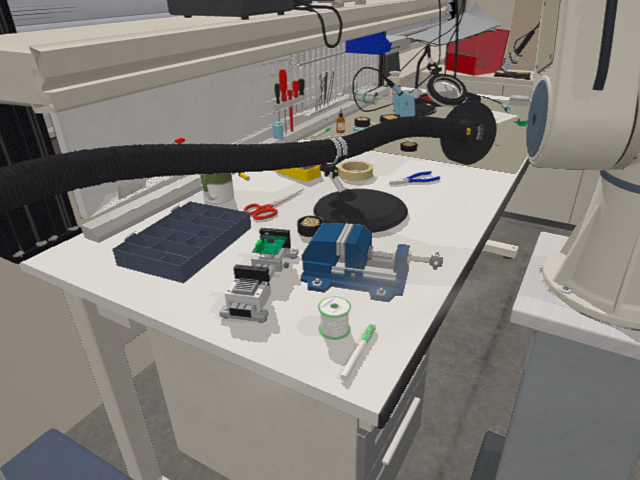

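The top view shows the carriage at about (232,187), the board at (312,162), the fixed jaw at (338,157) and the vise just nearer the robot at (340,260). The side view shows the carriage at about (250,285). A black hose crosses overhead. I'll magnify both.

```bash
python3 - <<'E'
import cv2
a=cv2.imread("pics/top0.png")[130:225,195:360]; b=cv2.imread("pics/side0.png")[220:330,210:310]
cv2.imwrite("pics/topc.png",cv2.resize(a,None,fx=4.8,fy=4.8,interpolation=2))
cv2.imwrite("pics/sidec.png",cv2.resize(b,None,fx=5,fy=5,interpolation=2))
E
```

```text
(no output)
```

View pics/topc.png

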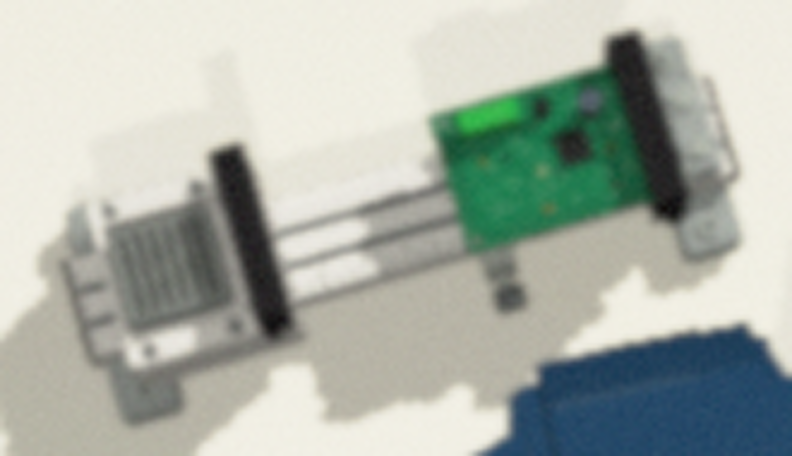

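View pics/sidec.png

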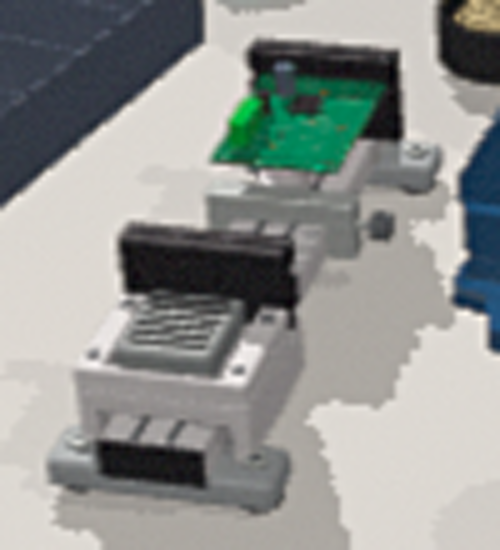

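The top crop gives: pad centre near (168,266), carriage jaw bar (228,150)–(275,330), fixed jaw bar (622,37)–(668,215), board corners (430,115), (612,68), (645,203), (470,250). The side crop gives the pad top at about (185,328).

```bash
cat > h.py <<'E'
import numpy as np
from rig import monitor, imaging, r
def ray(n,p):
    c=imaging.camera_info(n); R=np.array(c["R"]);t=np.array(c["t"])
    return -R.T@t, R.T@np.linalg.solve(c["mtx"],[p[0],p[1],1])
def plane(n,p,z):
    o,d=ray(n,p); return o+d*(z-o[2])/d[2]
def proj(n,X):
    c=imaging.camera_info(n); v=np.array(c["mtx"])@(np.array(c["R"])@X+c["t"]); return v[:2]/v[2]
E
python3 - <<'E'
from h import *
import cv2
T=lambda p,z:plane("top",(p[0]/4.8+195,p[1]/4.8+130),z)
S=lambda p,z:plane("side",(p[0]/5+210,p[1]/5+220),z)
np.set_printoptions(precision=1,suppress=True)
print("pad top",T((168,266),52.5),"side",S((185,328),52.5))
im=cv2.imread("pics/top0.png")[130:225,195:360]
m=(im.max(2)<70).astype('uint8')
n,l,st,ce=cv2.connectedComponentsWithStats(m)
for i in range(1,n):
    if st[i,4]>60:
        rc=cv2.minAreaRect(np.argwhere(l==i)[:,::-1].astype('float32')); print(st[i],rc)
        b=cv2.boxPoints(rc); print([plane("top",q+np.array([195,130]),62)[:2] for q in b])
print("jaw c top centre ",T((251,240),66),"jaw f",T((645,126),66))
bc=[T(p,56) for p in [(430,115),(612,68),(645,203),(470,250)]]
print("board",bc,np.mean(bc,0))
for q in [(430,115),(612,68),(470,250),(645,203)]: pass
print("sizes",[np.linalg.norm(bc[i]-bc[(i+1)%4]) for i in range(4)])
for q in [(250,40),(400,50)]: print("fixed jaw side",S(q,67))
for q in [(120,230),(295,245)]: print("carr jaw side",S(q,67))
print("cam",ray("top",(0,0))[0],ray("side",(0,0))[0])
# hose: mutual
for q in [(300,45),(400,85),(200,8)]: 
    for z in(150,250,350,450): X=plane("top",q,z); print(q,X,proj("side",X))
E
```

```text
pad top [538.5 373.4  52.5] side [536.1 376.6  52.5]
[126   8  17  38 286] ((134.15000915527344, 26.449996948242188), (38.8960075378418, 8.221921920776367), 71.56504821777344)
[array([616.7, 232.7]), array([621.5, 220.2]), array([561.1, 199. ]), array([556.5, 211.3])]
[ 45  31  15  39 226] ((52.03919982910156, 50.1343994140625), (39.0, 5.919999599456787), 73.73979187011719)
[array([574.6, 359.9]), array([577.6, 351. ]), array([517.2, 330.9]), array([514.3, 339.8])]
jaw c top centre  [545.1 344.5  66. ] jaw f [588.  215.5  66. ]
board [array([592.3, 287.6,  56. ]), array([610.6, 226.9,  56. ]), array([564.3, 214.6,  56. ]), array([546.3, 272.6,  56. ])] [578.4 250.4  56. ]
sizes [np.float64(63.43779403356854), np.float64(47.95875735251605), np.float64(60.73539977749249), np.float64(48.37177534856935)]
fixed jaw side [621.6 223.5  67. ]
fixed jaw side [565.2 203.   67. ]
carr jaw side [577.6 356.6  67. ]
carr jaw side [519.5 336.1  67. ]
cam [339.6 238.9 946.9] [100.6 865.1 494.9]
(300, 45) [733.1 265.7 150. ] [195.5 185.6]
(300, 45) [683.7 262.3 250. ] [209.2 136.9]
(300, 45) [634.3 259.  350. ] [225.3  79.5]
(300, 45) [585.  255.6 450. ] [244.7  10.5]
(400, 85) [675.9 116.3 150. ] [266.4 165.8]
(400, 85) [633.7 131.7 250. ] [275.5 122.2]
(400, 85) [591.5 147.1 350. ] [286.4  70.2]
(400, 85) [549.3 162.5 450. ] [299.6   7. ]
(200, 8) [786.3 417.  150. ] [109.9 210.6]
(200, 8) [730.3 394.7 250. ] [130.  155.3]
(200, 8) [674.2 372.3 350. ] [153.5  90.9]
(200, 8) [618.2 350.  450. ] [181.2  14.8]
```

```bash
python3 - <<'E'
from h import *
np.set_printoptions(precision=1,suppress=True)
for z in (150,200,250,300,350):
    print(z,"nozzle",plane("side",(470,130),z),"hose right top",plane("top",(635,163),z),"->side",proj("side",plane("top",(635,163),z)))
y=monitor.sense()["tcp_rot"][2];c,s=np.cos(y),np.sin(y)
P=[(211,-588,231),(150,-360,250),(290,-230,250),(370,0,250),(350,180,250),(538,371,150),(538,371,80)]
for a,b in zip(P,P[1:]):
    d=np.subtract(b,a); print(b,np.array([c*d[0]+s*d[1],s*d[0]-c*d[1],-d[2]])/50, np.linalg.norm(d))
E
```

```text
150 nozzle [ 370.2 -327.1  150. ] hose right top [ 568.7 -227.5  150. ] ->side [381. 130.]
200 nozzle [ 331.1 -154.3  200. ] hose right top [ 554.3 -198.3  200. ] ->side [382.4 113.4]
250 nozzle [292.   18.5 250. ] hose right top [ 539.9 -169.   250. ] ->side [383.9  95.2]
300 nozzle [253.  191.4 300. ] hose right top [ 525.6 -139.7  300. ] ->side [385.7  75.2]
350 nozzle [213.9 364.2 350. ] hose right top [ 511.2 -110.5  350. ] ->side [387.5  53. ]
(150, -360, 250) [ 0.4 -4.7 -0.4] 236.78260071213003
(290, -230, 250) [ 3.5 -1.5  0. ] 191.049731745428
(370, 0, 250) [ 3.1 -3.8  0. ] 243.51591323771842
(350, 180, 250) [ 0.8 -3.5  0. ] 181.10770276274835
(538, 371, 150) [ 4.8 -2.3  2. ] 286.0506948077561
(538, 371, 80) [0.  0.  1.4] 70.0
```

Request:
drive_tool --plan '[{"x": 0.07,"y": -0.9,"z": -0.1,"hand": 60},{"x": 0.15,"y": -1.8,"z": -0.2,"hand": 30},{"x": 0.22,"y": -2.7,"z": -0.3,"hand": 0},{"x": 0.3,"y": -3.6,"z": -0.4,"hand": 0},{"x": 0.4,"y": -4.6,"z": -0.4,"hand": 0},{"x": 1.1,"y": -5.0,"z": -0.4,"hand": 0},{"x": 1.8,"y": -5.4,"z": -0.4,"hand": 0},{"x": 2.4,"y": -5.7,"z": -0.4,"hand": 0}]'

```text
invalid input
```

Request:
drive_tool --plan '[{"x": 0.07,"y": -0.9,"z": -0.1,"ax": 0,"ay": 0,"az": 0,"hand": 60},{"x": 0.15,"y": -1.8,"z": -0.2,"ax": 0,"ay": 0,"az": 0,"hand": 30},{"x": 0.22,"y": -2.7,"z": -0.3,"ax": 0,"ay": 0,"az": 0,"hand": 0},{"x": 0.3,"y": -3.6,"z": -0.4,"ax": 0,"ay": 0,"az": 0,"hand": 0},{"x": 0.4,"y": -4.6,"z": -0.4,"ax": 0,"ay": 0,"az": 0,"hand": 0},{"x": 1.1,"y": -5.0,"z": -0.4,"ax": 0,"ay": 0,"az": 0,"hand": 0},{"x": 1.8,"y": -5.4,"z": -0.4,"ax": 0,"ay": 0,"az": 0,"hand": 0},{"x": 2.4,"y": -5.7,"z": -0.4,"ax": 0,"ay": 0,"az": 0,"hand": 0}]'

```text
clock: 0.9
eef_pos: [228.1, -277.7, 251.3]
tcp_rot: [3.141, -0.0, 0.344]
contact_force: [0.9, -0.2, 0.3]
opening: -0.001
grasp_force: 0.0
```

Request:
drive_tool --plan '[{"x": 0.57,"y": -0.53,"z": 0,"ax": 0,"ay": 0,"az": 0,"hand": 0},{"x": 1.14,"y": -1.07,"z": 0,"ax": 0,"ay": 0,"az": 0,"hand": 0},{"x": 1.7,"y": -1.6,"z": 0,"ax": 0,"ay": 0,"az": 0,"hand": 0},{"x": 2.28,"y": -2.13,"z": 0,"ax": 0,"ay": 0,"az": 0,"hand": 0},{"x": 2.85,"y": -2.67,"z": 0,"ax": 0,"ay": 0,"az": 0,"hand": 0},{"x": 3.4,"y": -3.2,"z": 0,"ax": 0,"ay": 0,"az": 0,"hand": 0},{"x": 4.0,"y": -3.73,"z": 0,"ax": 0,"ay": 0,"az": 0,"hand": 0},{"x": 4.55,"y": -4.27,"z": 0,"ax": 0,"ay": 0,"az": 0,"hand": 0}]'

```text
clock: 1.7
eef_pos: [370.3, 0.1, 251.3]
tcp_rot: [3.141, -0.0, 0.345]
contact_force: [1.1, -0.6, -0.4]
opening: -0.0
grasp_force: 0.0
```

Request:
drive_tool --plan '[{"x": 0.1,"y": -0.6,"z": 0,"ax": 0,"ay": 0,"az": 0,"hand": 0},{"x": 0.3,"y": -1.4,"z": 0,"ax": 0,"ay": 0,"az": 0,"hand": 0},{"x": 0.5,"y": -2.2,"z": 0,"ax": 0,"ay": 0,"az": 0,"hand": 0},{"x": 0.7,"y": -2.9,"z": 0,"ax": 0,"ay": 0,"az": 0,"hand": 0},{"x": 0.84,"y": -3.5,"z": 0,"ax": 0,"ay": 0,"az": 0,"hand": 0},{"x": 0.84,"y": -3.5,"z": 0,"ax": 0,"ay": 0,"az": 0,"hand": 0}]'

```text
clock: 2.3
eef_pos: [349.7, 180.1, 251.2]
tcp_rot: [-3.141, -0.0, 0.348]
contact_force: [0.0, -0.8, 0.7]
opening: 0.0
grasp_force: 0.0
```

Request:
drive_tool --plan '[{"x": 0.7,"y": -0.33,"z": 0.2,"ax": 0,"ay": 0,"az": 0.1,"hand": 0},{"x": 1.4,"y": -0.67,"z": 0.4,"ax": 0,"ay": 0,"az": 0.25,"hand": 0},{"x": 2.1,"y": -1.0,"z": 0.7,"ax": 0,"ay": 0,"az": 0.25,"hand": 0},{"x": 2.8,"y": -1.33,"z": 1.0,"ax": 0,"ay": 0,"az": 0.25,"hand": 0},{"x": 3.5,"y": -1.67,"z": 1.4,"ax": 0,"ay": 0,"az": 0.25,"hand": 0},{"x": 4.2,"y": -2.0,"z": 1.9,"ax": 0,"ay": 0,"az": 0.25,"hand": 0},{"x": 4.83,"y": -2.33,"z": 2.4,"ax": 0,"ay": 0,"az": 0.25,"hand": 0},{"x": 4.83,"y": -2.33,"z": 2.4,"ax": 0,"ay": 0,"az": 0.25,"hand": 0}]'

```text
clock: 3.1
eef_pos: [539.0, 369.1, 126.5]
tcp_rot: [3.14, 0.004, 0.319]
contact_force: [0.5, -0.4, 0.1]
opening: 0.003
grasp_force: 0.0
```

Request:
drive_tool --plan '[{"x": 0,"y": 0,"z": 0.5,"ax": 0,"ay": 0,"az": 0,"hand": 0},{"x": 0,"y": 0,"z": 1.0,"ax": 0,"ay": 0,"az": 0,"hand": 0},{"x": 0,"y": 0,"z": 1.1,"ax": 0,"ay": 0,"az": 0,"hand": 0},{"x": 0,"y": 0,"z": 1.1,"ax": 0,"ay": 0,"az": 0,"hand": 0}]'

```text
clock: 3.5
eef_pos: [537.6, 367.4, 75.9]
tcp_rot: [3.141, 0.002, 0.318]
contact_force: [0.1, 0.3, 1.3]
opening: -0.003
grasp_force: 0.0
```

```bash
python3 - <<'E'
from h import *
import cv2
a=imaging.grab_frame("top")[130:225,195:360,::-1];b=imaging.grab_frame("side")[200:320,210:310,::-1]
a=cv2.resize(a,None,fx=2.4,fy=2.4,interpolation=2);b=cv2.resize(b,None,fx=4,fy=4,interpolation=2)
o=np.zeros((480,796,3),'uint8');o[:a.shape[0],:a.shape[1]]=a;o[:,396:]=b;cv2.imwrite("pics/c1.png",o)
print(monitor.sense()["eef_pos"],monitor.sense()["tcp_rot"])
E
```

```text
[538.72319671 368.49511718  77.66212377] [-3.14126385e+00 -1.34731651e-03  3.18324838e-01]
```

View pics/c1.png

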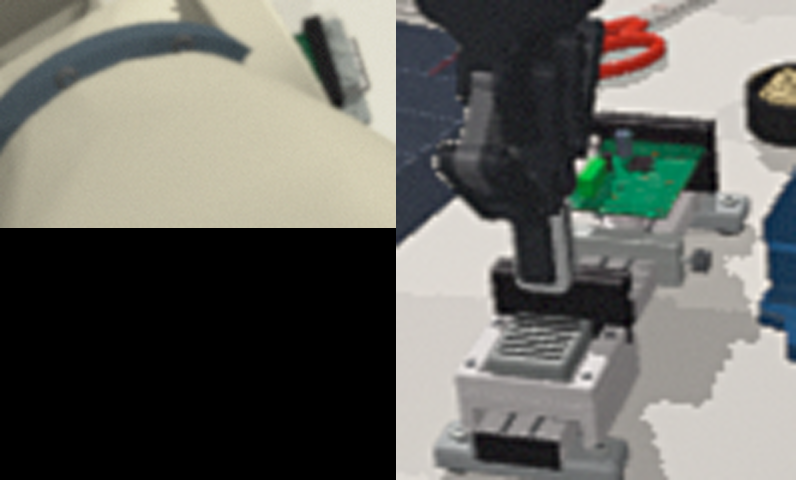

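The side view shows the shut fingertips at crop (545,288), about 25 mm over the front half of the pad, clear of the jaw bar. The top view is blocked by the arm. I'll back off 3 mm and go down.

Request:
drive_tool --plan '[{"x": 0,"y": -0.06,"z": 0.2,"ax": 0,"ay": 0,"az": 0,"hand": 0},{"x": 0,"y": -0.06,"z": 0.36,"ax": 0,"ay": 0,"az": 0,"hand": 0},{"x": 0,"y": -0.06,"z": 0.36,"ax": 0,"ay": 0,"az": 0,"hand": 0},{"x": 0,"y": -0.06,"z": 0.36,"ax": 0,"ay": 0,"az": 0,"hand": 0}]'

```text
clock: 4.0
eef_pos: [536.9, 371.3, 58.0]
tcp_rot: [3.141, 0.001, 0.319]
contact_force: [-0.6, 0.2, 0.2]
opening: -0.003
grasp_force: 0.0
```

Request:
drive_tool --plan '[{"x": 0,"y": 0,"z": 0.03,"ax": 0,"ay": 0,"az": 0,"hand": 0},{"x": 0,"y": 0,"z": 0.06,"ax": 0,"ay": 0,"az": 0,"hand": 0},{"x": 0,"y": 0,"z": 0.09,"ax": 0,"ay": 0,"az": 0,"hand": 0},{"x": 0,"y": 0,"z": 0.12,"ax": 0,"ay": 0,"az": 0,"hand": 0},{"x": 0,"y": 0,"z": 0.14,"ax": 0,"ay": 0,"az": 0,"hand": 0},{"x": 0,"y": 0,"z": 0.14,"ax": 0,"ay": 0,"az": 0,"hand": 0}]'

```text
clock: 4.6
eef_pos: [537.2, 371.4, 51.5]
tcp_rot: [-3.142, -0.0, 0.319]
contact_force: [-1.8, -0.6, 3.8]
opening: -0.001
grasp_force: 1.7
```

Contact has begun. I'll press on down.

Request:
drive_tool --plan '[{"x": 0,"y": 0,"z": 0.02,"ax": 0,"ay": 0,"az": 0,"hand": 0},{"x": 0,"y": 0,"z": 0.04,"ax": 0,"ay": 0,"az": 0,"hand": 0},{"x": 0,"y": 0,"z": 0.06,"ax": 0,"ay": 0,"az": 0,"hand": 0},{"x": 0,"y": 0,"z": 0.06,"ax": 0,"ay": 0,"az": 0,"hand": 0}]'

```text
clock: 5.0
eef_pos: [537.3, 371.5, 48.8]
tcp_rot: [-3.142, -0.0, 0.319]
contact_force: [-1.5, -2.1, 8.8]
opening: -0.001
grasp_force: 4.0
```

Request:
drive_tool --plan '[{"x": 0,"y": 0,"z": 0.02,"ax": 0,"ay": 0,"az": 0,"hand": 0},{"x": 0,"y": 0,"z": 0.04,"ax": 0,"ay": 0,"az": 0,"hand": 0},{"x": 0,"y": 0,"z": 0.04,"ax": 0,"ay": 0,"az": 0,"hand": 0}]'

```text
clock: 5.3
eef_pos: [537.3, 371.6, 48.0]
tcp_rot: [-3.141, -0.001, 0.319]
contact_force: [-4.0, -3.0, 15.8]
opening: -0.001
grasp_force: 8.6
```

Request:
drive_tool --plan '[{"x": 0,"y": 0.06,"z": 0,"ax": 0,"ay": 0,"az": 0,"hand": 0},{"x": 0,"y": 0.14,"z": 0,"ax": 0,"ay": 0,"az": 0,"hand": 0},{"x": 0,"y": 0.24,"z": 0,"ax": 0,"ay": 0,"az": 0,"hand": 0},{"x": 0,"y": 0.34,"z": 0,"ax": 0,"ay": 0,"az": 0,"hand": 0},{"x": 0,"y": 0.44,"z": 0,"ax": 0,"ay": 0,"az": 0,"hand": 0},{"x": 0,"y": 0.54,"z": 0,"ax": 0,"ay": 0,"az": 0,"hand": 0},{"x": 0,"y": 0.6,"z": 0,"ax": 0,"ay": 0,"az": 0,"hand": 0},{"x": 0,"y": 0.6,"z": 0,"ax": 0,"ay": 0,"az": 0,"hand": 0}]'

```text
clock: 6.1
eef_pos: [546.8, 342.9, 48.0]
tcp_rot: [-3.141, -0.001, 0.318]
contact_force: [-5.1, -2.5, 16.6]
opening: 0.001
grasp_force: 8.6
```

```bash
python3 - <<'E'
from h import *
import cv2
b=imaging.grab_frame("side")[200:320,210:310,::-1]
cv2.imwrite("pics/c2.png",cv2.resize(b,None,fx=4.5,fy=4.5,interpolation=2))
s=monitor.sense();print(s["eef_pos"],s["contact_force"])
E
```

```text
[546.81316628 342.96673416  47.99183169] [-4.65193105 -2.37921169 18.35613278]
```

View pics/c2.png

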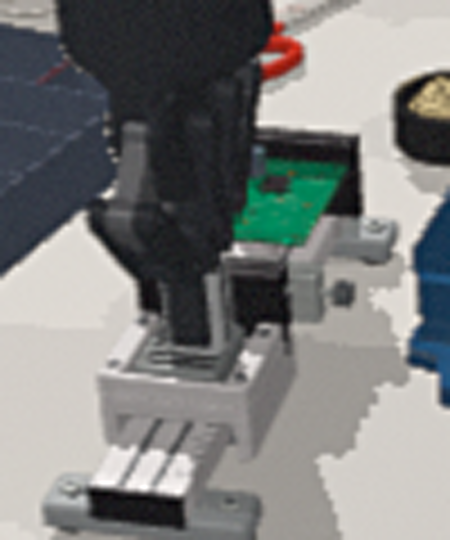

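The side view shows the carriage riding along with the pad pressed (rail exposed behind it), well lined up with the board. About 40 mm remain.

Request:
drive_tool --plan '[{"x": 0,"y": 0.06,"z": 0,"ax": 0,"ay": 0,"az": 0,"hand": 0},{"x": 0,"y": 0.16,"z": 0,"ax": 0,"ay": 0,"az": 0,"hand": 0},{"x": 0,"y": 0.26,"z": 0,"ax": 0,"ay": 0,"az": 0,"hand": 0},{"x": 0,"y": 0.36,"z": 0,"ax": 0,"ay": 0,"az": 0,"hand": 0},{"x": 0,"y": 0.46,"z": 0,"ax": 0,"ay": 0,"az": 0,"hand": 0},{"x": 0,"y": 0.56,"z": 0,"ax": 0,"ay": 0,"az": 0,"hand": 0},{"x": 0,"y": 0.64,"z": 0,"ax": 0,"ay": 0,"az": 0,"hand": 0},{"x": 0,"y": 0.7,"z": 0,"ax": 0,"ay": 0,"az": 0,"hand": 0}]'

```text
clock: 6.95
eef_pos: [557.7, 310.0, 47.9]
tcp_rot: [-3.141, -0.001, 0.318]
contact_force: [-6.0, -0.2, 16.8]
opening: 0.002
grasp_force: 8.6
```

Request:
drive_tool --plan '[{"x": 0,"y": 0.03,"z": 0,"ax": 0,"ay": 0,"az": 0,"hand": 0},{"x": 0,"y": 0.06,"z": 0,"ax": 0,"ay": 0,"az": 0,"hand": 0},{"x": 0,"y": 0.09,"z": 0,"ax": 0,"ay": 0,"az": 0,"hand": 0},{"x": 0,"y": 0.12,"z": 0,"ax": 0,"ay": 0,"az": 0,"hand": 0}]'

```text
clock: 7.35
eef_pos: [560.1, 306.2, 48.0]
tcp_rot: [-3.139, -0.003, 0.318]
contact_force: [-4.2, 7.0, 13.2]
opening: -0.0
grasp_force: 6.0
```

Request:
drive_tool --plan '[{"x": 0,"y": 0.03,"z": 0,"ax": 0,"ay": 0,"az": 0,"hand": 0},{"x": 0,"y": 0.06,"z": 0,"ax": 0,"ay": 0,"az": 0,"hand": 0},{"x": 0,"y": 0.06,"z": 0,"ax": 0,"ay": 0,"az": 0,"hand": 0}]'

```text
clock: 7.65
eef_pos: [561.5, 303.2, 48.0]
tcp_rot: [-3.139, -0.004, 0.318]
contact_force: [-3.3, 6.5, 12.7]
opening: 0.004
grasp_force: 5.7
```

```bash
python3 - <<'E'
from h import *
import cv2
b=imaging.grab_frame("side")[200:320,210:310,::-1]
cv2.imwrite("pics/c3.png",cv2.resize(b,None,fx=4.5,fy=4.5,interpolation=2))
s=monitor.sense();print(s["eef_pos"],s["contact_force"])
E
```

```text
[561.51488902 303.21029221  48.01154506] [-3.22915019  6.1282581  12.09800292]
```

View pics/c3.png

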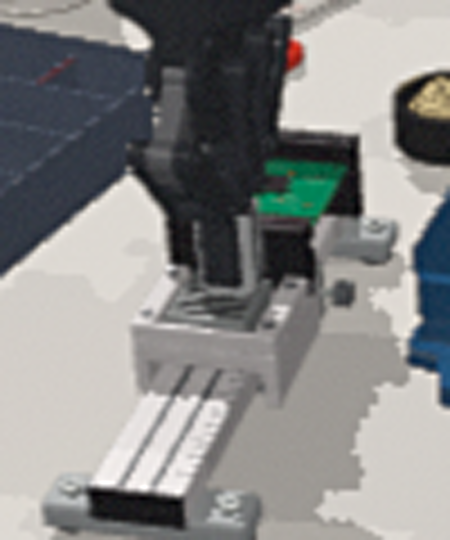

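The force is steady at about 7 N while the tips slide on the pad, and the carriage looks up against the stop block at about (330,260). I'll lift straight up and check.

Request:
drive_tool --plan '[{"x": 0,"y": 0,"z": -0.04,"ax": 0,"ay": 0,"az": 0,"hand": 0},{"x": 0,"y": 0,"z": -0.1,"ax": 0,"ay": 0,"az": 0,"hand": 0},{"x": 0,"y": 0,"z": -0.2,"ax": 0,"ay": 0,"az": 0,"hand": 0},{"x": 0,"y": 0,"z": -0.6,"ax": 0,"ay": 0,"az": 0,"hand": 0},{"x": 0,"y": 0,"z": -1.3,"ax": 0,"ay": 0,"az": 0,"hand": 0},{"x": 0,"y": 0,"z": -2.1,"ax": 0,"ay": 0,"az": 0,"hand": 0},{"x": 0,"y": 0,"z": -3.0,"ax": 0,"ay": 0,"az": 0,"hand": 0},{"x": 0,"y": 0,"z": -3.6,"ax": 0,"ay": 0,"az": 0,"hand": 0}]'

```text
clock: 8.5
eef_pos: [560.8, 301.2, 229.3]
tcp_rot: [-3.141, -0.002, 0.319]
contact_force: [0.9, 0.7, -0.6]
opening: -0.0
grasp_force: 0.0
```

Request:
drive_tool --plan '[{"x": -0.6,"y": 0.3,"z": 0,"ax": 0,"ay": 0,"az": 0,"hand": 0},{"x": -1.3,"y": 0.6,"z": 0,"ax": 0,"ay": 0,"az": 0,"hand": 0},{"x": -2.0,"y": 0.9,"z": 0,"ax": 0,"ay": 0,"az": 0,"hand": 0},{"x": -2.7,"y": 1.2,"z": 0,"ax": 0,"ay": 0,"az": 0,"hand": 0},{"x": -3.4,"y": 1.6,"z": 0,"ax": 0,"ay": 0,"az": 0,"hand": 0},{"x": -3.7,"y": 2.3,"z": 0,"ax": 0,"ay": 0,"az": 0,"hand": 0},{"x": -3.7,"y": 3.1,"z": 0,"ax": 0,"ay": 0,"az": 0,"hand": 0},{"x": -3.7,"y": 3.9,"z": 0,"ax": 0,"ay": 0,"az": 0,"hand": 0}]'

```text
clock: 9.3
eef_pos: [445.2, 56.6, 226.6]
tcp_rot: [3.141, -0.0, 0.319]
contact_force: [1.2, 0.7, -0.5]
opening: 0.005
grasp_force: 0.0
```

```bash
python3 - <<'E'
from h import *
import cv2
a=imaging.grab_frame("top")[130:225,195:360,::-1];b=imaging.grab_frame("side")[200:320,210:310,::-1]
a=cv2.resize(a,None,fx=2.4,fy=2.4,interpolation=2);b=cv2.resize(b,None,fx=4,fy=4,interpolation=2)
o=np.zeros((480,796,3),'uint8');o[:a.shape[0],:a.shape[1]]=a;o[:,396:]=b;cv2.imwrite("pics/c4.png",o)
s=monitor.sense();print(s["eef_pos"],s["contact_force"])
E
```

```text
[446.43596844  54.4042521  226.43478009] [ 0.23772054 -0.05604035 -0.36695806]
```

View pics/c4.png

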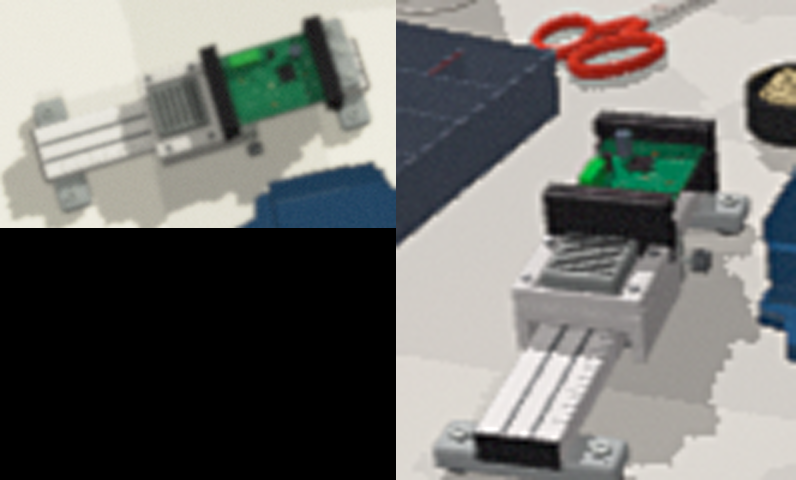

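The carriage is against the stop, the pad is up, and the board sits level between the jaw bars at top-view crop (220,92) and (323,62). I'll confirm the travel with the jaw masks.

```bash
python3 - <<'E'
from h import *
import cv2
def bars(im):
    m=(im.max(2)<70).astype('uint8'); n,l,st,ce=cv2.connectedComponentsWithStats(m)
    return [(st[i,4],plane("top",ce[i]+[195,130],64)[:2]) for i in range(1,n) if st[i,4]>100]
def pad(p,c): return plane("side",((p[0])/c+210,p[1]),52.5)
a=bars(cv2.imread("pics/top0.png")[130:225,195:360]);b=bars(imaging.grab_frame("top")[130:225,195:360,::-1])
print(a,b)
# side: pad centre before crop(185,328)/5, now crop (590-396,262)/4
A=plane("side",(210+185/5,220+328/5),52.5);B=plane("side",(210+194/4,200+262/4),52.5);print(np.linalg.norm(A-B))
E
```

```text
[(np.int32(286), array([588.56711356, 215.64341351])), (np.int32(226), array([545.29888533, 345.10020403]))] [(np.int32(308), array([587.96998227, 215.84550565])), (np.int32(273), array([565.42562272, 282.63599815]))]
62.43288604460404
```

Bar spacing suggests about 66 mm, with an uncertain bias. I'll compare sharp carriage features (the screws) before and after.

```bash
python3 - <<'E'
from h import *
import cv2
ims=[imaging.grab_frame("top").astype(float) for _ in range(6)]
n=np.mean(ims,0)[:,:,::-1].astype('uint8'); cv2.imwrite("pics/top1.png",n)
sd=np.mean([imaging.grab_frame("side").astype(float) for _ in range(4)],0)[:,:,::-1].astype('uint8'); cv2.imwrite("pics/side1.png",sd)
o=cv2.imread("pics/top0.png")
A=cv2.resize(o[150:215,205:265],None,fx=6,fy=6,interpolation=2);B=cv2.resize(n[140:205,245:305],None,fx=6,fy=6,interpolation=2)
C=cv2.resize(sd[225:295,235:300],None,fx=3,fy=3,interpolation=2)
u=np.zeros((600,720,3),'uint8');u[:390,:360]=A;u[:390,360:]=B;u[390:600,:195]=C
cv2.imwrite("pics/c5.png",u)
E
```

```text
(no output)
```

View pics/c5.png

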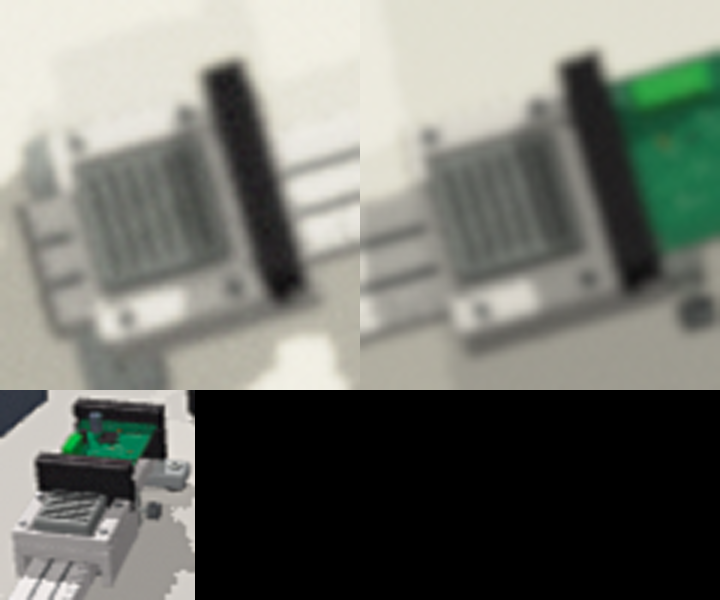

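```bash
python3 - <<'E'
from h import *
a=np.array([(76,145),(185,116),(234,287),(126,318)])/6+[205,150]
b=np.array([(70,137),(179,107),(228,278),(121,309)])/6+[245,140]
for z in (46,):
    A=np.array([plane("top",p,z)[:2] for p in a]);B=np.array([plane("top",p,z)[:2] for p in b])
    print(np.linalg.norm(B-A,axis=1),(B-A).mean(0))
    for Q in(A,B): print(np.linalg.norm(Q-np.roll(Q,1,0),axis=1))
import cv2
# board visible length: green mask before/after
for f in("pics/top0.png","pics/top1.png"):
    im=cv2.imread(f).astype(int);m=((im[:,:,1]-im[:,:,2]>35)&(im[:,:,1]-im[:,:,0]>15));m[:130]=0;m[225:]=0;m[:,:230]=0;m[:,365:]=0
    rc=cv2.minAreaRect(np.argwhere(m)[:,::-1].astype('float32'));P=[plane("top",q,56)[:2] for q in cv2.boxPoints(rc)]
    print(m.sum(),rc,[np.linalg.norm(P[i]-P[i-1]) for i in range(4)],np.mean(P,0))
for f in("pics/side0.png","pics/side1.png"): pass
E
```

```text
[65.63216001 65.95542388 65.49145052 65.50195091] [ 20.97217697 -62.20493225]
[49.66976088 30.31142958 49.15039913 29.98311079]
[49.68690768 30.62902732 49.36056683 29.97218435]
1046 ((306.9791564941406, 162.71438598632812), (29.51999855041504, 39.39999771118164), 73.73979187011719) [np.float64(48.67772396441812), np.float64(63.86401096944897), np.float64(48.88095799026162), np.float64(63.41441063816999)] [579.04873277 251.0292837 ]
971 ((307.826171875, 162.35726928710938), (29.365726470947266, 37.06071090698242), 73.0724868774414) [np.float64(48.424492071669505), np.float64(60.094847817397635), np.float64(48.6199182416722), np.float64(59.67582705210884)] [579.68141848 249.6898404 ]
```

The evidence agrees. The visible board went from 63.6 to 59.9 mm, matching the roughly 64 to 60 mm expected with its end in the groove. The jaw spacing is at its closed value, and the firm 7 N reaction fits the carriage being on the stop.

```bash
python3 -c "
from rig import r
print(r.sign_off())"
```

```text
the job is handed in; nothing more can be done
None
```

I closed the holder with the pad held down, then came away and handed the job in: in the images the pad is up and the board sits level with its free end in the carriage groove. The exact carriage value wasn't readable; I judged it at the stop from the firm 7 N resistance and the jaw spacing, and no verdict came back.

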